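Pack the darkroom box

TASK

Finish packing the low plywood box, where the black developing tank already stands at one end: stand the larger of the two brown bottles and the upright white carton in the free space beside the tank, in either order. Put them down, do not drop them; in the end all three must stand upright on the floor of the box. Leave the small brown bottle, the flat carton and the steel beaker alone.

Things in the scene. Friction and masses are not known exactly. Their poses are not given: they have to be found in the camera images.
- crate: low open plywood box, fixed. Outside 98 (x) x 216 (y) x 36 mm high, walls and floor 6 mm thick: inside 86 x 204, 30 deep. Origin: centre of its underside; y along its length, z up. The tank stands at its +y end. The free 137 mm take bottle (60) and carton (44, that side along y) with about 11 mm between neighbours: no room for fingers there, so close them across the box (along x), above its walls.
- bottle_c (a point): the larger brown bottle, to be packed: round, upright, 118 mm tall; straight body 60 mm across up to 90 mm, black cap 44 mm across, paper band; 0.25 to 0.46 kg. The point is on its axis half-way up (59 mm above its base); z up. Grip the body at that height or up to 15 mm higher: then the fingers stay above the box walls when it is put down.
- carton_c (a point): the upright white carton, to be packed: a block 60 (its x) x 44 (its y) x 110 mm (its z, up) with a grey band round it; 0.18 to 0.33 kg. The point is its centre (55 mm above its base). Grip it across its 60 mm width, at that height or up to 30 mm higher.
- tank_c (a point): the black developing tank that already stands in the box at its +y end: round, 64 mm across, 105 mm tall, loose. The point is on its axis half-way up (52.5 mm above its base). It stays in the box.
- small_bottle_c (a point): bystander: the small brown bottle, round, 42 mm across and 76 mm tall, black cap, upright, loose. The point is on its axis half-way up (38 mm).
- flat_carton_c (a point): bystander: a white carton lying flat, 90 (x) x 125 (y) x 28 mm high, loose. The point is its centre (14 mm up).
- beaker_c (a point): bystander: an open steel beaker, 68 mm across and 85 mm tall, upright, loose. The point is on its axis half-way up (42.5 mm).
There are look-alikes about, which are no part of the job. What is shaped like the part that bears carton_c but green or red is not meant. Of the things shaped like the crate, the plywood one is meant.

How it is judged:
By the outcome, as a careful person would: the job done as asked, in the order asked, and still so for the second after the job is handed in, with the robot touching nothing.
It also fails if it takes over 58 s, if anything falls off the work surface, if the arm or the gripper's body presses on something with over 40 N, if the wrist force passes 120 N, or if a joint passes its speed limit or range.

ROBOT

A 6-joint arm with a two-finger parallel gripper is mounted at the origin on the work surface. World frame = base frame: x ahead of the robot, y to its left, z up, the work surface at z = 0. Lengths are in mm, angles in rad, forces in N, time in s.
With the tool pointing down it reaches from about 250 to 775 mm from the base axis. Payload 4 kg.
Tool frame: the origin (TCP) lies midway between the tips of the shut fingers; the grasp point (between the pads) lies 19 mm behind it; z points along the fingers, y is the direction in which the jaws open and shut (so a half turn about z gives the same grasp; the last joint's range is limited). The gripper opens to 94 mm and grips with 3 to 60 N. Pads are 16 mm wide; open, the fingers measure 119 mm over their backs; the gripper's body (75 mm by 177 mm) begins 78 mm behind the grasp point.
Start: joints at [-1.247, 0.087, 1.371, -0, 1.684, -0.103], TCP at [227.678, -500.683, 205.506] pointing down, gripper open.
Joint ranges: [-3.1, 3.1], [-0.76, 2.03], [0.27, 2.55], [-1.08, 4.22], [0.17, 2.65], [-2.57, 2.57]. Speed limits (rad/s): [2.79, 2.79, 3.14, 3.14, 3.14, 3.14].

INTERFACE

Orientations are given as a 3x3 rotation matrix whose columns are the frame's x, y, z axes.
In Python, from plant import robot gives the robot as it stands. The module is installed in compiled form; this text tells all that it offers.
- The arm moves only by the shell command python3 -m pendant 'ROWS'. ROWS is a JSON object of lists of equal length, an entry for each row: "fingers": the finger opening in m, from 0 to 0.094; "delta_pos": the shift along the tool's x, y, z in m, a list of three; "yaw": the turn about the tool's z in rad. A call has 1 to 5 rows; each row shifts and turns the commanded pose from where the row before left it, along the tool's axes as they then stand; what a row does not reach is not made up. A row lasts 1/8 s, in which the tool goes at most 62.5 mm and 10.7 degrees, less where a joint would pass 70% of its speed; a pose out of reach is approached as far as the arm can. A call with a gripper value outside its range is refused whole. The fingers move at their own pace and stop on an object; the grip force is fixed at half the most. Time passes only in rows, so rows that do not move let the fingers close. It gives the time, the measured TCP pose, the force and the opening at its end, in the units of the state.
- robot.get_obs(): the state, without advancing time (a new reading comes with each control period).
- robot.get_image(name): name is "scene" or "side" or "wrist"; returns a dict with "img" (420x560x3 uint8, red, green, blue), "camera_matrix" (3x3 intrinsics, pixels), "pose" (4x4, takes a point from camera to world coordinates). Camera axes: x right, y down, z forward; pixel columns grow to the right and rows downward; lengths in mm; the calibration is good to about 2 mm. A picture is of the moment at which its call begins. There is no depth.
- robot.sign_off(): hands the job in, once; it reports no verdict.
The state is a dict: "clock": time; "joint_pos": joint angles; "qd": joint speeds; "joint_torque": joint torques, N m; "tool_pos": TCP position; "orientation": TCP orientation; "ft_force": force on the tool from outside, world axes, zero at the start; "wrist_torque": the same for the moment, N m; "width": finger opening in mm.
Only numpy, scipy, OpenCV 4.12 (cv2) and the standard library are available. Lean on these libraries where they do the work, as an engineer would, in place of code of your own. Each camera call takes 0.05 s, during which the arm holds its last target.

## Working session

There is one attempt and no reset: what is moved stays moved. The work goes in short steps, Python scripts to look and compute and a shell command to move; the robot and the scene stay as the last step left them, time stands still between calls to the robot, and variables do not carry over. Pictures are saved under pics/ and viewed, and the job is handed in when it is done.

```bash
mkdir -p pics; python3 - <<'E'
from plant import robot
import cv2,numpy as np
o=robot.get_obs();print(o['clock'],o['tool_pos'],o['orientation'],o['width'])
for n in("scene","side","wrist"):
    d=robot.get_image(n);cv2.imwrite(f"pics/{n}0.png",d["img"][:,:,::-1]);np.savez(f"pics/{n}0.npz",**d)
    print(n,d["camera_matrix"].round(1).tolist(),d["pose"].round(3).tolist())
E
```

```text
0.0 [ 227.48722716 -500.15746432  204.29373664] [[ 9.10308190e-01  4.13930554e-01 -7.04206709e-04]
 [ 4.13931089e-01 -9.10305786e-01  2.10449540e-03]
 [ 2.30071505e-04 -2.20723245e-03 -9.99997538e-01]] 93.84417504431798
scene [[470.8, 0.0, 277.2], [0.0, 470.8, 211.7], [0.0, 0.0, 1.0]] [[0.848, 0.381, -0.367, 991.869], [0.529, -0.625, 0.574, -672.982], [-0.011, -0.682, -0.732, 952.605], [0.0, 0.0, 0.0, 1.0]]
side [[476.8, 0.0, 278.3], [0.0, 476.8, 208.5], [0.0, 0.0, 1.0]] [[-0.998, -0.046, 0.054, 469.689], [-0.069, 0.513, -0.855, 1021.817], [0.012, -0.857, -0.515, 675.15], [0.0, 0.0, 0.0, 1.0]]
wrist [[372.4, 0.0, 276.6], [0.0, 372.4, 205.2], [0.0, 0.0, 1.0]] [[0.414, -0.875, -0.251, 300.061], [-0.91, -0.399, -0.112, -467.369], [-0.002, 0.275, -0.961, 384.433], [0.0, 0.0, 0.0, 1.0]]
```

View pics/scene0.png

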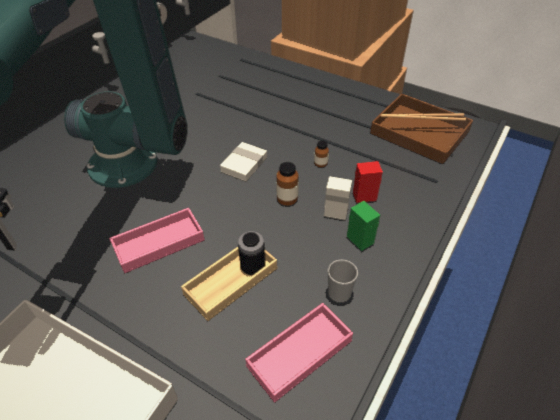

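View pics/side0.png

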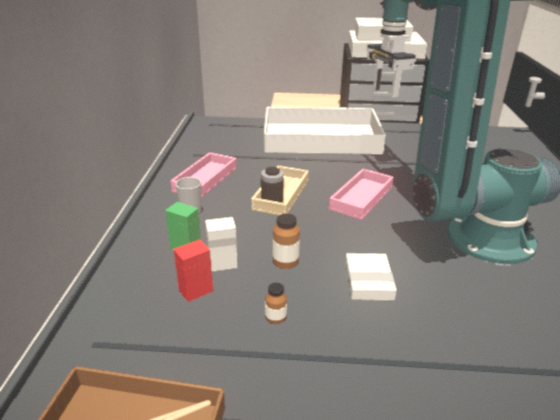

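View pics/wrist0.png

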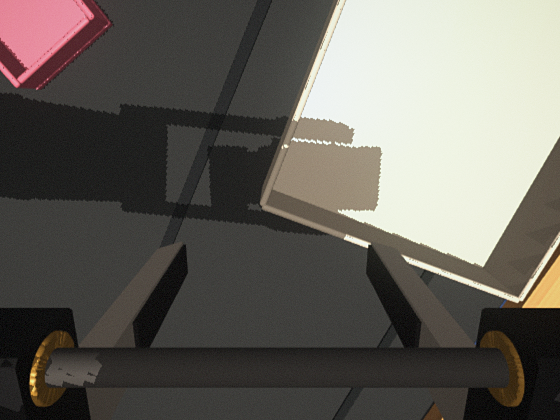

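Scene view candidates:
- **Brown bottles:** large at (288,185), small at (321,154). I take the large one.
- **Cartons:** white upright at (338,198), red at (368,182), green at (363,225), white flat at (243,161). I take the white upright one.
- **Boxes:** plywood with the tank at (230,280), pink at (157,239) and (300,350), brown tray at (420,127), white tray at lower left. I take the plywood one.

Next is a close crop to check these.

```bash
python3 - <<'E'
import cv2
a=cv2.imread("pics/scene0.png")[130:330,170:400];cv2.imwrite("pics/sc_crop.png",cv2.resize(a,None,fx=3,fy=3,interpolation=cv2.INTER_CUBIC))
a=cv2.imread("pics/side0.png")[150:330,150:350];cv2.imwrite("pics/si_crop.png",cv2.resize(a,None,fx=3.3,fy=3.3,interpolation=cv2.INTER_CUBIC))
E
```

```text
(no output)
```

View pics/sc_crop.png

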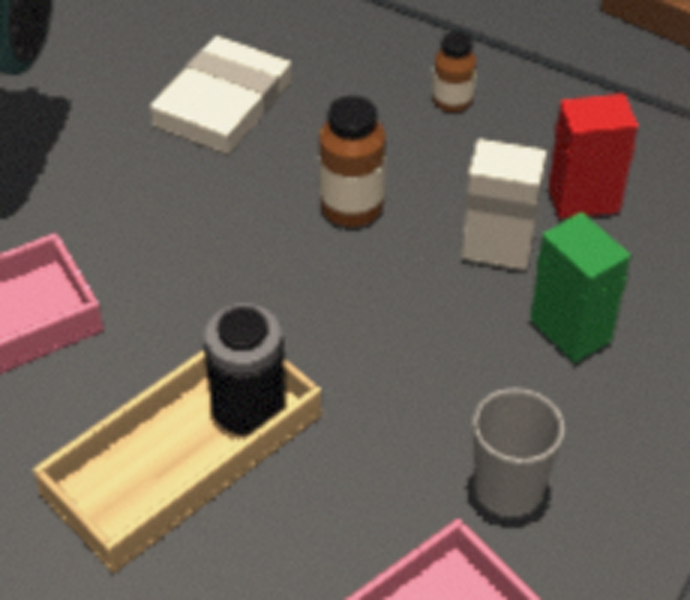

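View pics/si_crop.png

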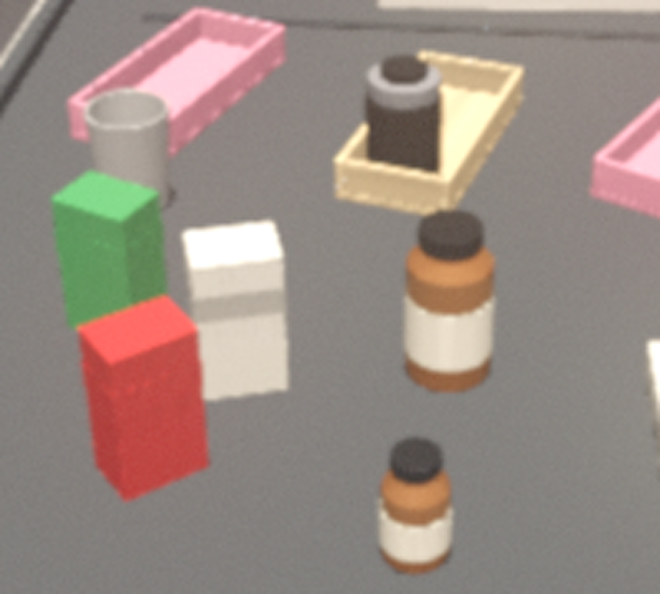

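The crops confirm the large brown bottle, the white banded upright carton and the plywood crate with its tank. I'll measure them from corners in both views.

```bash
cat > h.py <<'E'
import numpy as np
def ray(d,uv):
    K,P=d["camera_matrix"],d["pose"]
    v=P[:3,:3]@np.linalg.solve(K,[uv[0],uv[1],1.]);return P[:3,3],v
def onz(d,uv,z):
    o,v=ray(d,uv);return (o+v*(z-o[2])/v[2])[:2]
E
python3 - <<'E'
from h import *
S=np.load("pics/scene0.npz");D=np.load("pics/side0.npz")
sc=lambda p:((p[0]+.5)/3-.5+170,(p[1]+.5)/3-.5+130)
si=lambda p:((p[0]+.5)/3.3-.5+150,(p[1]+.5)/3.3-.5+150)
def show(n,cam,f,pts,z):
    q=np.array([onz(cam,f(p),z) for p in pts]);print(n,q.round(0).tolist(),'mean',q.mean(0).round(1));return q
for n,cam,f,p in(("carton sc",S,sc,[(478,142),(547,150),(538,187),(469,178)]),("carton si",D,si,[(183,232),(274,222),(284,258),(190,270)])):
    q=show(n,cam,f,p,110)
    e=[q[(i+1)%4]-q[i] for i in range(4)];print([ (round(np.linalg.norm(x),1),round(np.degrees(np.arctan2(x[1],x[0])),1)) for x in e])
show("cap sc",S,sc,[(353,115)],118);show("cap si",D,si,[(451,229)],118)
show("tank sc",S,sc,[(244,336)],105);show("tank si",D,si,[(404,80)],105)
q=show("crate sc",S,sc,[(37,470),(112,552),(321,390)],36)
q=show("crate si",D,si,[(337,157),(447,184),(524,67),(420,52)],36)
show("flat",S,sc,[(219,38),(291,71),(228,135),(152,103)],28)
show("green",S,sc,[(580,215),(628,253),(588,277),(541,236)],110);show("red",S,sc,[(560,102),(628,97),(636,126),(563,133)],110)
show("beaker",S,sc,[(518,430)],85);show("small",S,sc,[(458,42)],76)
E
```

```text
carton sc [[619.0, 165.0], [675.0, 187.0], [688.0, 142.0], [633.0, 121.0]] mean [653.6 153.5]
[(np.float64(60.1), np.float64(21.5)), (np.float64(47.3), np.float64(-73.4)), (np.float64(58.7), np.float64(-159.4)), (np.float64(46.3), np.float64(108.2))]
carton si [[686.0, 147.0], [627.0, 129.0], [614.0, 172.0], [672.0, 191.0]] mean [649.9 159.7]
[(np.float64(61.2), np.float64(-163.1)), (np.float64(45.2), np.float64(106.9)), (np.float64(61.2), np.float64(18.3)), (np.float64(46.6), np.float64(-73.0))]
cap sc [[512.0, 131.0]] mean [511.6 130.7]
cap si [[507.0, 140.0]] mean [507.  139.8]
tank sc [[564.0, -120.0]] mean [ 564.4 -120.1]
tank si [[558.0, -100.0]] mean [ 557.6 -100.3]
crate sc [[468.0, -270.0], [562.0, -297.0], [615.0, -89.0]] mean [ 548.2 -218.6]
crate si [[612.0, -92.0], [519.0, -57.0], [461.0, -272.0], [558.0, -295.0]] mean [ 537.6 -179. ]
flat [[279.0, 248.0], [372.0, 242.0], [372.0, 130.0], [281.0, 129.0]] mean [325.7 187.1]
green [[732.0, 130.0], [784.0, 111.0], [767.0, 70.0], [715.0, 91.0]] mean [749.5 100.5]
red [[657.0, 250.0], [706.0, 288.0], [728.0, 256.0], [677.0, 214.0]] mean [692.  251.8]
beaker [[780.0, -75.0]] mean [780.1 -75.2]
small [[520.0, 316.0]] mean [520. 316.]
```

```bash
python3 -m pendant '{"fingers":[0.094,0.094,0.094,0.094,0.094],"delta_pos":[[0.05,-0.032,0],[0.05,-0.032,0],[0.05,-0.032,0],[0.05,-0.032,0],[0.05,-0.032,0]],"yaw":[0,0,0,0,0]}'
python3 -m pendant '{"fingers":[0.094,0.094,0.094,0.094,0.094],"delta_pos":[[0.05,-0.032,0],[0.05,-0.032,0],[0.05,-0.032,0],[0.05,-0.032,0],[0.05,-0.032,0]],"yaw":[0,0,0,0,0]}'
python3 -m pendant '{"fingers":[0.094,0.094,0.094,0.094],"delta_pos":[[0.05,-0.032,0],[0.05,-0.032,0],[0.05,-0.032,0],[0,0,0]],"yaw":[0,0,0,-0.1]}'
```

```text
clock: 0.78
tool_pos: [389.6, -249.8, 205.3]
orientation: [[0.91, 0.414, 0.0], [0.414, -0.91, -0.0], [0.0, 0.0, -1.0]]
ft_force: [0.6, -0.1, -0.3]
width: 94.4
clock: 1.4
tool_pos: [551.0, -0.6, 205.2]
orientation: [[0.91, 0.414, -0.0], [0.414, -0.91, -0.0], [-0.0, 0.0, -1.0]]
ft_force: [0.4, -1.6, 0.5]
width: 94.1
clock: 1.9
tool_pos: [647.8, 151.0, 202.0]
orientation: [[0.86, 0.509, -0.004], [0.509, -0.86, 0.0], [-0.004, -0.002, -1.0]]
ft_force: [0.2, -1.3, 0.1]
width: 93.7
```

```bash
python3 -m pendant '{"fingers":[0.094,0.094,0.094,0.094,0.094],"delta_pos":[[0,0,0],[0,0,0],[0,0,0],[0,0,0],[0,0,0]],"yaw":[-0.18,-0.18,-0.18,-0.18,-0.18]}'
python3 -m pendant '{"fingers":[0.094,0.094,0.094,0.094],"delta_pos":[[0,0,0],[0,0,0],[0,0,0],[0,0,0]],"yaw":[-0.156,-0.156,-0.156,0]}'
python3 - <<'E'
from plant import robot
import cv2,numpy as np
for n in("wrist",):
    d=robot.get_image(n);cv2.imwrite(f"pics/{n}1.png",d["img"][:,:,::-1]);np.savez(f"pics/{n}1.npz",**d)
E
```

```text
clock: 2.52
tool_pos: [647.0, 147.1, 204.7]
orientation: [[0.138, 0.99, -0.001], [0.99, -0.138, -0.0], [-0.0, -0.001, -1.0]]
ft_force: [-1.0, 0.1, -0.7]
width: 93.9
clock: 3.02
tool_pos: [647.0, 147.1, 204.8]
orientation: [[-0.317, 0.949, -0.001], [0.949, 0.317, -0.0], [0.0, -0.001, -1.0]]
ft_force: [-0.2, 0.2, 0.3]
width: 93.8
```

View pics/wrist1.png

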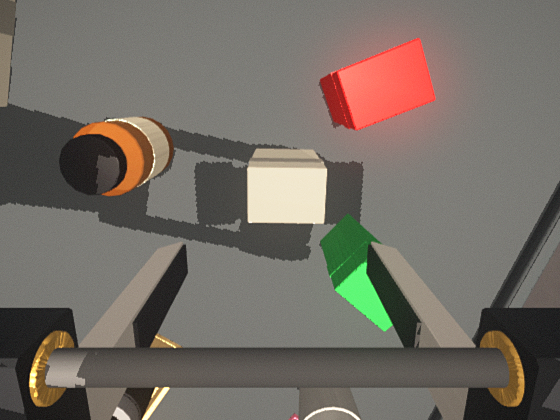

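The white carton is square to the jaws, with its top corners at about (248,167), (326,167), (326,223) and (248,223). The bottle cap is at about (93,164).

```bash
python3 - <<'E'
from h import *
import cv2
W=np.load("pics/wrist1.npz")
img=W["img"];m=cv2.inRange(img[150:240,235:345],(200,190,160),(255,255,255))
c=max(cv2.findContours(m,0,2)[0],key=cv2.contourArea);print(cv2.boundingRect(c),cv2.minAreaRect(c))
q=np.array([onz(W,p,110) for p in[(247.5,167),(326,167),(326,223),(248,223)]]);print(q.round(1),q.mean(0))
for i in range(4):
    e=q[(i+1)%4]-q[i];print(np.linalg.norm(e).round(1),np.degrees(np.arctan2(e[1],e[0])).round(1))
print("cap",onz(W,(93,164),118))
t=np.array([647,147.1]);R=np.array([[-.317,.949],[.949,.317]]);print("tool delta",R.T@(q.mean(0)-t))
E
```

```text
(12, 17, 80, 57) ((51.151939392089844, 44.77581024169922), (79.0997085571289, 55.60258483886719), 0.8951737284660339)
[[615.8 169.7]
 [671.3 188.2]
 [686.8 147. ]
 [629.2 127.7]] [650.76956954 158.14454775]
58.5 18.5
44.0 -69.4
60.7 -161.5
44.0 107.8
cap [509.33470457 137.86241239]
tool delta [9.28632227 7.07844313]
```

```bash
python3 -m pendant '{"fingers":[0.094,0.094,0.094,0.094,0.094],"delta_pos":[[0.009,0.007,0],[0,0,0.05],[0,0,0.05],[0,0,0.03],[0,0,0.02]],"yaw":[0,0,0,0,0]}'
python3 -m pendant '{"fingers":[0.094,0.05,0.05,0.05,0.05],"delta_pos":[[0,0,0.004],[0,0,0],[0,0,0],[0,0,0],[0,0,0]],"yaw":[0,0,0,0,0]}'
python3 -m pendant '{"fingers":[0.05,0.05,0.05,0.05],"delta_pos":[[0,0,0],[0,0,0],[0,0,0],[0,0,0]],"yaw":[0,0,0,0]}'
```

```text
clock: 3.7
tool_pos: [650.2, 158.4, 53.1]
orientation: [[-0.318, 0.948, -0.003], [0.948, 0.318, -0.0], [0.001, -0.003, -1.0]]
ft_force: [0.5, 0.1, -0.4]
width: 93.7
clock: 4.32
tool_pos: [651.3, 157.8, 52.5]
orientation: [[-0.318, 0.948, 0.001], [0.948, 0.318, 0.0], [-0.0, 0.001, -1.0]]
ft_force: [-0.4, -0.2, 0.9]
width: 60.1
clock: 4.82
tool_pos: [651.3, 157.8, 52.4]
orientation: [[-0.318, 0.948, 0.001], [0.948, 0.318, -0.0], [-0.0, 0.001, -1.0]]
ft_force: [-0.3, -0.4, 4.3]
width: 59.8
```

```bash
python3 -m pendant '{"fingers":[0.05,0.05,0.05,0.05,0.05],"delta_pos":[[0,0,-0.015],[0,0,-0.04],[0,0,-0.05],[0,0,-0.045],[0,0,0]],"yaw":[0,0,0,0,0]}'
python3 -m pendant '{"fingers":[0.05,0.05,0.05,0.05,0.05],"delta_pos":[[-0.0215,-0.0155,0],[-0.043,-0.0315,0],[-0.043,-0.0315,0],[-0.043,-0.0315,0],[-0.043,-0.0315,0]],"yaw":[0,0,0,0,0]}'
python3 -m pendant '{"fingers":[0.05,0.05,0.05,0.05,0.05],"delta_pos":[[-0.043,-0.0315,0],[-0.043,-0.0315,0],[-0.043,-0.0315,0],[-0.0205,-0.0155,0],[0,0,0]],"yaw":[0,0,0,0,0]}'
python3 -m pendant '{"fingers":[0.05,0.05,0.05,0.05,0.05],"delta_pos":[[0,0,0],[0,0,0],[0,0,0],[0,0,0],[0,0,0]],"yaw":[0.1445,0.1445,0.1445,0.1445,0]}'
python3 - <<'E'
from plant import robot
import cv2,numpy as np
for n in("wrist","scene","side"):
    d=robot.get_image(n);cv2.imwrite(f"pics/{n}2.png",d["img"][:,:,::-1]);np.savez(f"pics/{n}2.npz",**d)
E
```

```text
clock: 5.45
tool_pos: [653.1, 158.3, 206.9]
orientation: [[-0.318, 0.948, 0.01], [0.948, 0.318, 0.002], [-0.002, 0.01, -1.0]]
ft_force: [1.4, 0.9, -1.7]
width: 60.5
clock: 6.08
tool_pos: [576.4, -71.8, 198.0]
orientation: [[-0.319, 0.948, -0.005], [0.948, 0.319, 0.001], [0.003, -0.004, -1.0]]
ft_force: [0.4, -0.4, -2.1]
width: 60.0
clock: 6.7
tool_pos: [519.9, -248.5, 198.1]
orientation: [[-0.315, 0.949, -0.005], [0.949, 0.315, 0.003], [0.004, -0.004, -1.0]]
ft_force: [-0.2, 0.8, -2.3]
width: 59.8
clock: 7.32
tool_pos: [521.6, -245.8, 199.7]
orientation: [[0.248, 0.969, -0.002], [0.969, -0.248, 0.002], [0.001, -0.003, -1.0]]
ft_force: [-0.3, -0.1, -1.8]
width: 60.0
```

View pics/wrist2.png

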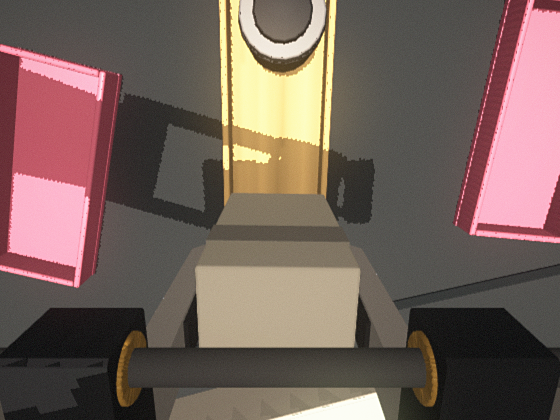

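View pics/side2.png

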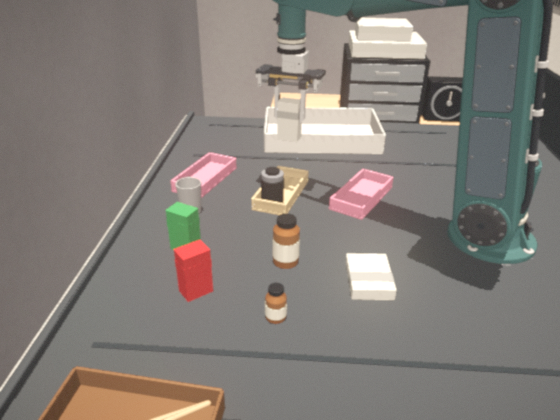

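The wrist view shows the carton aligned with the crate. The crate's rim edges are near columns 222 and 333, and the tank ring spans (239..327) with its bottom at row 62.

```bash
python3 - <<'E'
from h import *
import cv2
W=np.load("pics/wrist2.npz")
c=cv2.imread("pics/wrist2.png")[0:200,200:360];cv2.imwrite("pics/w2c.png",cv2.resize(c,None,fx=3,fy=3))
c0=np.array([539.5,-180]);a=np.radians(-14.6);R=np.array([[np.cos(a),-np.sin(a)],[np.sin(a),np.cos(a)]])
for n,p,z in[("L130",(222.5,130),36),("R130",(332,130),36),("L50",(220,50),36),("R50",(334,50),36),("tL",(239,12),105),("tR",(327,12),105),("tB",(283,62),105)]:
    q=onz(W,p,z);print(n,q.round(1),"local",(R.T@(q-c0)).round(1))
E
```

```text
L130 [ 486.  -182.2] local [-51.2 -15.6]
R130 [ 582.3 -206.8] local [ 48.2 -15.1]
L50 [ 503.3 -116.9] local [-50.9  51.9]
R50 [ 598.  -141.2] local [46.9 52.3]
tL [ 530.1 -107.8] local [-27.3  67.5]
tR [ 587.  -122.4] local [31.5 67.7]
tB [ 550.9 -145.5] local [ 2.4 36.3]
```

View pics/w2c.png

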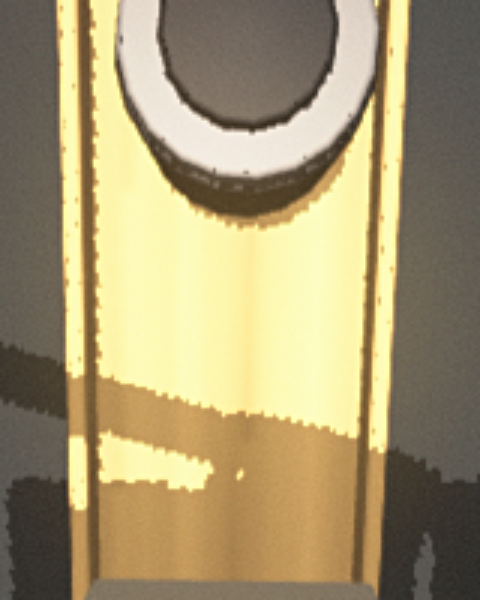

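```bash
python3 -m pendant '{"fingers":[0.05,0.05,0.05,0.05,0.05],"delta_pos":[[0,0,0.03],[0,0,0.05],[0,0,0.035],[0,0,0.015],[0,0,0]],"yaw":[0,0,0,0,0]}'
python3 -m pendant '{"fingers":[0.05,0.05,0.05],"delta_pos":[[0,0,0.004],[0,0,0.002],[0,0,0]],"yaw":[0,0,0]}'
```

```text
clock: 8.1
tool_pos: [521.3, -247.0, 70.7]
orientation: [[0.251, 0.968, -0.002], [0.968, -0.251, 0.001], [0.001, -0.002, -1.0]]
ft_force: [0.0, -0.4, -2.1]
width: 60.0
clock: 8.48
tool_pos: [522.1, -247.6, 66.3]
orientation: [[0.251, 0.968, 0.001], [0.968, -0.251, -0.001], [-0.0, 0.001, -1.0]]
ft_force: [1.1, -0.5, -2.1]
width: 60.1
```

```bash
python3 -m pendant '{"fingers":[0.05,0.05,0.05,0.05],"delta_pos":[[0,0,0.002],[0,0,0.002],[0,0,0.002],[0,0,0]],"yaw":[0,0,0,0]}'
python3 -m pendant '{"fingers":[0.05,0.05],"delta_pos":[[0,0,0.001],[0,0,0]],"yaw":[0,0]}'
python3 -m pendant '{"fingers":[0.05,0.05],"delta_pos":[[0,0,0.001],[0,0,0]],"yaw":[0,0]}'
```

```text
clock: 8.98
tool_pos: [521.5, -247.3, 59.1]
orientation: [[0.251, 0.968, -0.001], [0.968, -0.251, 0.0], [0.0, -0.001, -1.0]]
ft_force: [-0.5, 0.7, -1.9]
width: 60.0
clock: 9.22
tool_pos: [521.8, -247.4, 58.5]
orientation: [[0.251, 0.968, 0.0], [0.968, -0.251, -0.0], [-0.0, 0.0, -1.0]]
ft_force: [-0.4, 0.1, -1.9]
width: 59.8
clock: 9.48
tool_pos: [521.8, -247.5, 58.4]
orientation: [[0.251, 0.968, 0.0], [0.968, -0.251, -0.0], [-0.0, 0.001, -1.0]]
ft_force: [-0.5, 0.8, 3.0]
width: 60.1
```

```bash
python3 -m pendant '{"fingers":[0.07,0.094,0.094,0.094],"delta_pos":[[0,0,0],[0,0,0],[0,0,0],[0,0,0]],"yaw":[0,0,0,0]}'
python3 -m pendant '{"fingers":[0.094,0.094,0.094,0.094,0.094],"delta_pos":[[0,0,-0.02],[0,0,-0.04],[0,0,-0.05],[0,0,-0.04],[0,0,0]],"yaw":[0,0,0,0,0]}'
python3 -m pendant '{"fingers":[0.094,0.094,0.094,0.094,0.094],"delta_pos":[[0.053,-0.0155,0],[0.053,-0.0155,0],[0.053,-0.0155,0],[0.053,-0.0155,0],[0.053,-0.0155,0]],"yaw":[0,0,0,0,0]}'
python3 -m pendant '{"fingers":[0.094,0.094,0.094],"delta_pos":[[0.053,-0.0155,0],[0.053,-0.0155,0],[0,0,0]],"yaw":[0,0,0]}'
python3 - <<'E'
from plant import robot
import cv2,numpy as np
for n in("wrist","scene","side"):
    d=robot.get_image(n);cv2.imwrite(f"pics/{n}3.png",d["img"][:,:,::-1]);np.savez(f"pics/{n}3.npz",**d)
a=cv2.imread("pics/scene3.png")[130:330,170:400];cv2.imwrite("pics/sc3_crop.png",cv2.resize(a,None,fx=3,fy=3,interpolation=cv2.INTER_CUBIC))
E
```

```text
clock: 9.98
tool_pos: [521.7, -247.4, 57.4]
orientation: [[0.251, 0.968, 0.0], [0.968, -0.251, -0.0], [-0.0, 0.0, -1.0]]
ft_force: [0.0, -0.3, -0.2]
width: 93.1
clock: 10.6
tool_pos: [523.6, -248.5, 212.3]
orientation: [[0.251, 0.968, 0.008], [0.968, -0.251, -0.005], [-0.003, 0.009, -1.0]]
ft_force: [-1.2, 0.4, -0.1]
width: 93.9
clock: 11.22
tool_pos: [512.2, 30.3, 205.3]
orientation: [[0.252, 0.968, -0.003], [0.968, -0.252, 0.0], [-0.001, -0.003, -1.0]]
ft_force: [0.2, 0.5, 0.2]
width: 94.2
clock: 11.6
tool_pos: [508.5, 142.2, 205.2]
orientation: [[0.245, 0.969, -0.004], [0.969, -0.245, 0.0], [-0.001, -0.003, -1.0]]
ft_force: [1.2, -0.9, -0.6]
width: 93.7
```

View pics/wrist3.png

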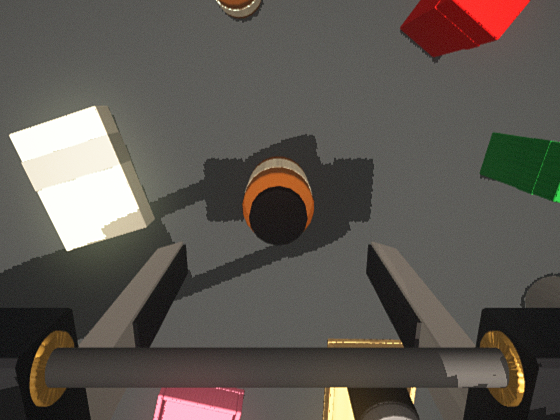

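View pics/sc3_crop.png

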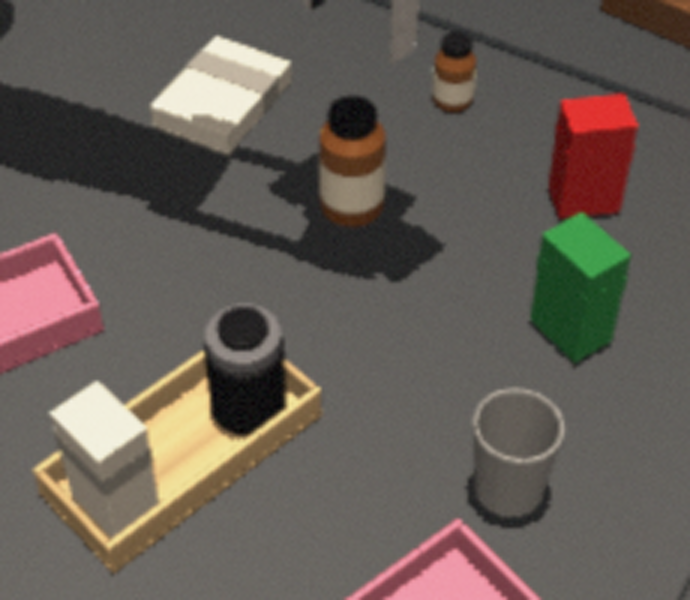

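The carton stands upright in the crate's free end. In the wrist view the bottle's cap circle is centred near (278,215), with a radius of about 29 px.

```bash
python3 - <<'E'
from h import *
from plant import robot
W=np.load("pics/wrist3.npz")
q=onz(W,(278,215),118);r=np.linalg.norm(onz(W,(307.5,215),118)-q);o=robot.get_obs();t=o['tool_pos'][:2];print(q,r,t)
print("delta tool",o['orientation'][:2,:2].T@(q-t), o['tool_pos'])
S=np.load("pics/scene3.npz")
sc=lambda p:((p[0]+.5)/3-.5+170,(p[1]+.5)/3-.5+130)
qq=np.array([onz(S,sc(p),116) for p in[(97,382),(146,427),(99,463),(51,417)]]);print(qq.round(1).tolist(),qq.mean(0))
E
```

```text
[507.63890674 138.0541982 ] 22.176346251506317 [509.47646638 138.1837019 ]
delta tool [-0.58777532 -1.74582351] [509.47646638 138.1837019  206.06678879]
[[501.3, -221.0], [557.1, -234.8], [547.4, -277.4], [492.6, -264.0]] [ 524.62776103 -249.30167679]
```

```bash
python3 -m pendant '{"fingers":[0.094,0.094,0.094,0.094,0.094],"delta_pos":[[0,-0.001,0.03],[0,0,0.05],[0,0,0.05],[0,0,0.02],[0,0,0.006]],"yaw":[0,0,0,0,0]}'
python3 -m pendant '{"fingers":[0.05,0.05,0.05,0.05,0.05],"delta_pos":[[0,0,0],[0,0,0],[0,0,0],[0,0,0],[0,0,0]],"yaw":[0,0,0,0,0]}'
python3 -m pendant '{"fingers":[0.05,0.05,0.05],"delta_pos":[[0,0,0],[0,0,0],[0,0,0]],"yaw":[0,0,0]}'
```

```text
clock: 12.38
tool_pos: [507.7, 137.2, 49.2]
orientation: [[0.254, 0.967, -0.004], [0.967, -0.254, -0.001], [-0.002, -0.004, -1.0]]
ft_force: [0.1, 0.6, 0.2]
width: 93.9
clock: 13.0
tool_pos: [509.0, 139.5, 52.4]
orientation: [[0.251, 0.968, 0.0], [0.968, -0.251, 0.0], [0.0, 0.0, -1.0]]
ft_force: [-3.1, 0.4, 4.5]
width: 59.8
clock: 13.38
tool_pos: [508.9, 139.5, 52.4]
orientation: [[0.251, 0.968, 0.0], [0.968, -0.251, 0.0], [0.0, 0.0, -1.0]]
ft_force: [-2.9, 1.0, 6.0]
width: 59.6
```

```bash
python3 -m pendant '{"fingers":[0.05,0.05,0.05,0.05,0.05],"delta_pos":[[0,0,-0.015],[0,0,-0.04],[0,0,-0.05],[0,0,-0.05],[0,0,0]],"yaw":[0,0,0,0,0]}'
python3 -m pendant '{"fingers":[0.05,0.05,0.05,0.05,0.05],"delta_pos":[[-0.0255,0.009,0],[-0.051,0.018,0],[-0.051,0.018,0],[-0.051,0.018,0],[-0.051,0.018,0]],"yaw":[0,0,0,0,0]}'
python3 -m pendant '{"fingers":[0.05,0.05,0.05,0.05],"delta_pos":[[-0.051,0.018,0],[-0.0265,0.0095,0],[0,0,0],[0,0,0]],"yaw":[0,0,0,0]}'
python3 - <<'E'
from plant import robot
import cv2,numpy as np
for n in("wrist","scene","side"):
    d=robot.get_image(n);cv2.imwrite(f"pics/{n}4.png",d["img"][:,:,::-1]);np.savez(f"pics/{n}4.npz",**d)
print(robot.get_obs()['tool_pos'])
E
```

```text
clock: 14.0
tool_pos: [511.7, 139.6, 211.6]
orientation: [[0.251, 0.968, 0.011], [0.968, -0.251, 0.001], [0.004, 0.01, -1.0]]
ft_force: [0.1, -0.2, -4.4]
width: 59.8
clock: 14.62
tool_pos: [528.4, -104.7, 203.1]
orientation: [[0.251, 0.968, -0.005], [0.968, -0.251, 0.001], [0.0, -0.005, -1.0]]
ft_force: [0.3, -0.1, -3.9]
width: 59.8
clock: 15.12
tool_pos: [536.0, -184.3, 204.2]
orientation: [[0.251, 0.968, -0.003], [0.968, -0.251, 0.002], [0.001, -0.004, -1.0]]
ft_force: [0.4, 0.1, -3.8]
width: 59.8
[ 536.69301078 -183.87519812  205.91687169]
```

View pics/wrist4.png

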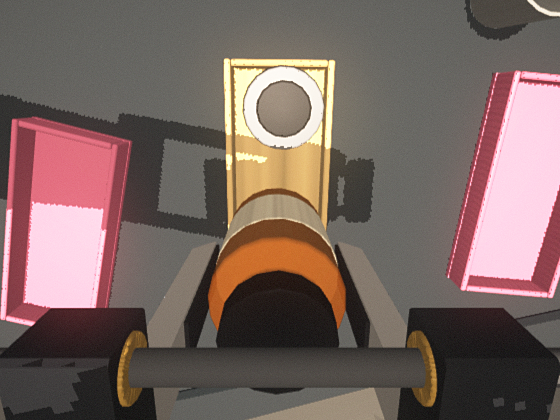

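View pics/side4.png

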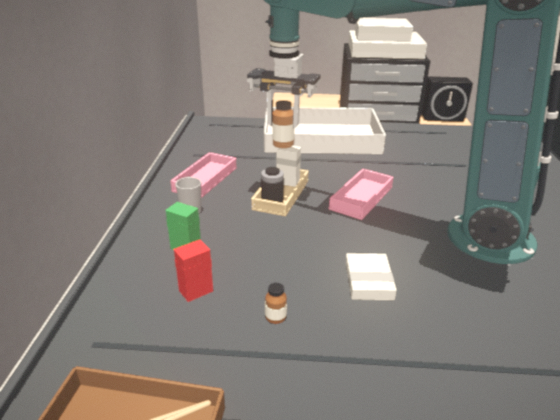

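View pics/scene4.png

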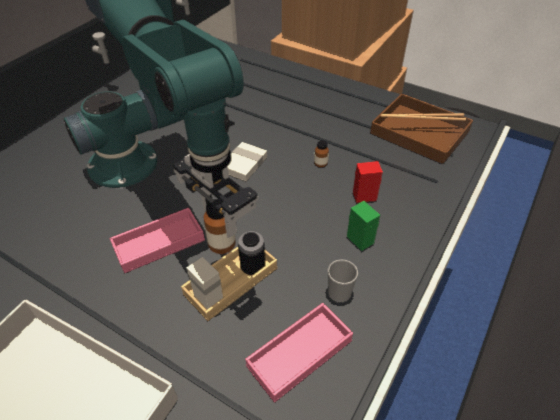

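The wrist view shows the bottle hanging over the gap. The tank ring is centred at about (284,108) with its lower edge at row 149, and the crate's far outer corners are near (224,60) and (335,60).

```bash
python3 - <<'E'
from h import *
W=np.load("pics/wrist4.npz");S=np.load("pics/scene4.npz")
c0=np.array([538.2,-179.6]);a=np.radians(-14.6);R=np.array([[np.cos(a),-np.sin(a)],[np.sin(a),np.cos(a)]])
for n,p,z in[("cL",(224,59.5),36),("cR",(335,60),36),("tank",(284,108),111),("tB",(284,149),111),("tT",(284,67),111)]:
    q=onz(W,p,z);print(n,q.round(1),"local",(R.T@(q-c0)).round(1))
E
```

```text
cL [518.6 -62.9] local [-48.4 108. ]
cR [612.5 -87.7] local [ 48.8 107.7]
tank [ 558.7 -114. ] local [ 3.3 68.6]
tB [ 551.6 -142.1] local [ 3.5 39.6]
tT [565.4 -87.5] local [ 3.1 96. ]
```

```bash
python3 -m pendant '{"fingers":[0.05,0.05,0.05,0.05,0.05],"delta_pos":[[0,0,0.03],[0,0,0.05],[0,0,0.04],[0,0,0.015],[0,0,0]],"yaw":[0,0,0,0,0]}'
python3 -m pendant '{"fingers":[0.05,0.05,0.05,0.05],"delta_pos":[[0,0,0.003],[0,0,0.003],[0,0,0.002],[0,0,0]],"yaw":[0,0,0,0]}'
```

```text
clock: 15.9
tool_pos: [536.6, -184.5, 71.1]
orientation: [[0.25, 0.968, -0.001], [0.968, -0.25, 0.001], [0.0, -0.001, -1.0]]
ft_force: [0.8, 0.0, -4.1]
width: 59.6
clock: 16.4
tool_pos: [536.8, -185.3, 63.6]
orientation: [[0.251, 0.968, 0.0], [0.968, -0.251, -0.0], [-0.0, 0.0, -1.0]]
ft_force: [0.5, 0.5, -5.1]
width: 60.1
```

```bash
python3 -m pendant '{"fingers":[0.05,0.05,0.05,0.05],"delta_pos":[[0,0,0.002],[0,0,0.001],[0,0,0.001],[0,0,0]],"yaw":[0,0,0,0]}'
python3 -m pendant '{"fingers":[0.05,0.05],"delta_pos":[[0,0,0.001],[0,0,0]],"yaw":[0,0]}'
```

```text
clock: 16.9
tool_pos: [536.7, -185.2, 59.3]
orientation: [[0.251, 0.968, -0.0], [0.968, -0.251, 0.0], [-0.0, -0.0, -1.0]]
ft_force: [0.6, 0.0, -4.6]
width: 59.4
clock: 17.15
tool_pos: [536.9, -185.2, 58.5]
orientation: [[0.251, 0.968, 0.0], [0.968, -0.251, -0.0], [-0.0, 0.0, -1.0]]
ft_force: [0.2, 0.8, -4.7]
width: 59.6
```

```bash
python3 -m pendant '{"fingers":[0.05,0.05],"delta_pos":[[0,0,0.001],[0,0,0]],"yaw":[0,0]}'
```

```text
clock: 17.4
tool_pos: [536.9, -185.3, 58.4]
orientation: [[0.251, 0.968, 0.0], [0.968, -0.251, -0.0], [-0.0, 0.001, -1.0]]
ft_force: [-2.8, 0.8, 0.6]
width: 59.6
```

The force went from -4.7 N to +0.6 N, so the bottle is on the crate floor. I'll release, lift and look.

```bash
python3 -m pendant '{"fingers":[0.07,0.094,0.094,0.094],"delta_pos":[[0,0,0],[0,0,0],[0,0,0],[0,0,0]],"yaw":[0,0,0,0]}'
python3 -m pendant '{"fingers":[0.094,0.094,0.094,0.094,0.094],"delta_pos":[[0,0,-0.02],[0,0,-0.04],[0,0,-0.05],[0,0,-0.05],[0,0,-0.02]],"yaw":[0,0,0,0,0]}'
python3 -m pendant '{"fingers":[0.094,0.094,0.094,0.094],"delta_pos":[[-0.05,0,0],[-0.05,0,0],[-0.03,0,0],[0,0,0]],"yaw":[0,0,0,0]}'
python3 - <<'E'
from plant import robot
import cv2,numpy as np
for n in("wrist","scene","side"):
    d=robot.get_image(n);cv2.imwrite(f"pics/{n}5.png",d["img"][:,:,::-1]);np.savez(f"pics/{n}5.npz",**d)
a=cv2.imread("pics/scene5.png")[130:330,170:400];b=cv2.imread("pics/side5.png")[130:330,150:350]
cv2.imwrite("pics/c5.png",np.hstack([cv2.resize(a,None,fx=1.8,fy=1.8,interpolation=2),cv2.resize(b,None,fx=1.8,fy=1.8,interpolation=2)]))
E
```

```text
clock: 17.9
tool_pos: [537.0, -185.3, 57.6]
orientation: [[0.251, 0.968, 0.0], [0.968, -0.251, -0.0], [-0.0, 0.001, -1.0]]
ft_force: [0.4, -0.5, -0.3]
width: 93.4
clock: 18.52
tool_pos: [538.1, -185.8, 241.9]
orientation: [[0.251, 0.968, 0.006], [0.968, -0.251, -0.003], [-0.001, 0.007, -1.0]]
ft_force: [0.4, -0.2, -0.4]
width: 94.4
clock: 19.02
tool_pos: [503.4, -312.9, 236.9]
orientation: [[0.255, 0.967, -0.001], [0.967, -0.255, 0.0], [0.0, -0.001, -1.0]]
ft_force: [0.4, 0.8, 0.1]
width: 94.0
```

View pics/wrist5.png

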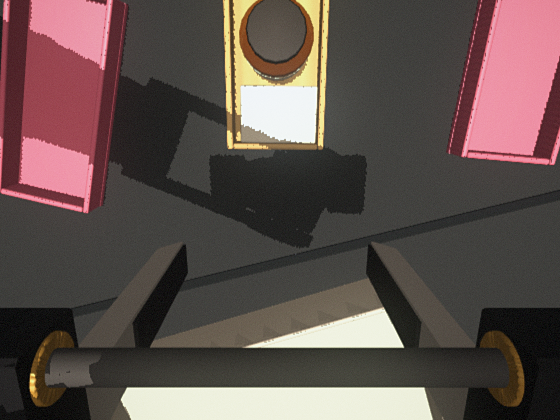

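View pics/c5.png

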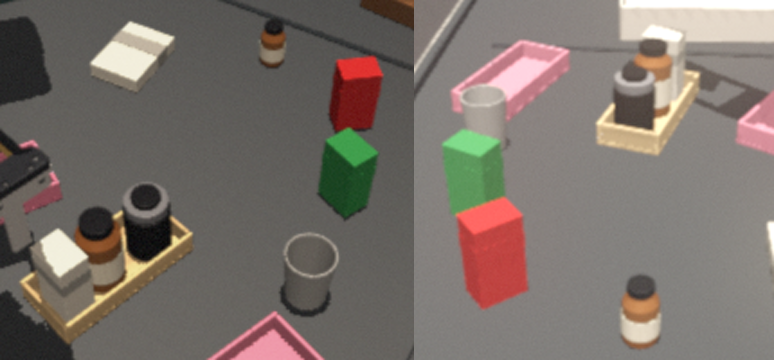

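All three stand upright in the crate: carton (278,114), bottle (276,32) in the wrist view, and the tank at the far end. The bystanders haven't moved and the gripper is clear, so I'm handing in.

```bash
python3 -c "
from plant import robot
o=robot.get_obs();print(o['clock'],o['ft_force'],o['qd'].round(3) if hasattr(o['qd'],'round') else o['qd']);print(robot.sign_off())"
```

```text
19.175 [-0.06495585  0.59720885 -0.30540679] [ 0.015 -0.006  0.002 -0.001  0.    -0.002]
the job is handed in; nothing more can be done
None
```

The white carton and the larger brown bottle now stand upright in the plywood box beside the tank. The carton is at the free end and the bottle is in the middle. I lowered each one until the wrist force showed it touching the floor, then released it. The job was handed in at 19.2 s.

The last pictures from all three cameras showed nothing leaning, the bystanders where they were, and the gripper clear and empty. The wrist force was near zero.

- **Disagreement:** the position estimates from different views differed by 2 to 4 mm, and by more for the tank before the close view. The gaps in the box are about 11 mm.
- **Not measured:** I judged the final uprightness by eye and took no measurement of it.

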